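Close the packed tasting chest and hold the date stamp on its seal label

TASK

Finish the packed tasting chest: swing its open lid fully shut, take the date stamp by its black handle and ink its face on the middle of the open ink pad, then set it flat and upright inside the printed frame of the paper label on the chest's lid, square with the frame (either way round). Press lightly, about 5 N and never hard, and finish while still holding the stamp pressed there. Leave the other things on the table where they are.

Things in the scene. Friction and masses are not known exactly. Their poses are not given: they have to be found in the camera images.
- chest_lid (a joint): Hinge of the lid of the wooden tasting chest, rad: 0 = fully shut, grows as the lid opens, 1.57 = lid standing upright, stop at 1.745. It starts open, 1.15 to 1.65. A friction hinge: the lid stays at whatever angle it is left; about 3 N on its outer face near its front edge moves it, all the way down. The stop at 0 is firm.
- chest: Small wooden tasting chest, packed with chocolate bars, fixed to the table. 138 (x) x 202 (y) x 62 mm shut; origin at the centre of its underside; it stands turned, its front (-x) facing to the robot's right and its hinge along its +x long side, to the robot's left, +z up. The box without its lid is 51 mm high with 8 mm walls. The bars inside stay below its rim.
- chest_hinge (a point): Point on the lid's hinge axis, mid-width, 51 mm above the table, 67 mm behind the chest's centre; its axes are those of the chest, the hinge axis is y. The lid is a flat board 11 mm thick, 202 mm wide; it reaches 135 mm from the hinge axis to its front edge. When shut its underside is level with the axis and its outer (top) face 11 mm above it; the outer face turns to the back as the lid opens.
- lid_front_edge (a point): Middle of the lid's front edge, on its outer face; moves with the lid.
- seal_label (a point): Cream paper label, 72 (x) x 44 (y) x 1 mm, on the lid's outer face between its dark plaque and its robot-side end, 77 mm along the chest's +y from the lid's middle; moves with the lid. This point: centre of its upper surface; x along its long side (front to back of the lid), z out of the face. A thin dark red frame, 60 x 38 mm, is printed round it. Lid shut: label level, 63 mm above the table.
- stamp: Rubber stamp, about 80 g, loose, standing upright on the table: wooden block 30 (x) x 50 (y) x 18 mm, rubber face underneath; a black round handle stands on its centre up to 70 mm, flaring from 16 mm thick at the block to 27 mm at 58 mm height, then rounding off. Origin at the centre of the underside (the rubber face), z up along the handle. Its 50 mm side goes along the label's 72 mm side.
- ink_pad: Open ink pad, fixed to the table: navy tin 60 (x) x 90 (y) mm with a dark red foam pad 56 x 86 mm, firm, its top 12 mm above the table and 2 mm above the tin's rim. Origin at the centre of the tin's underside, z up. Its tin lid lies folded open flat behind it (on its +x side, reaching 97 mm from the origin, 7 mm high).
- tape_roll: Bystander: roll of packing tape lying flat, 92 mm across, 48 mm high; origin at the centre of its underside.
- tag_tray: Bystander: small tray of gift tags, 80 (x) x 140 (y) x 24 mm; origin at the centre of its underside.
- marker: Bystander: red and white marker lying flat, 135 mm long (its y), 17 mm thick; origin at the centre of its underside.
- round_box: Bystander: low round chip-wood box, 68 mm across, 30 mm high; origin at the centre of its underside.

How it is judged (in metres and radians):
On the way, in this order (a step that is already met when the one before it is completed fails the run):
1. the chest's lid is fully shut (value of joint chest_lid below 0.03 rad), for 0.2 s.
2. with the lid shut, the stamp is pressed upright on the middle of the ink pad (value of joint chest_lid below 0.03 rad and contact force between stamp and ink_pad above 1.2 N and angle between stamp's own z axis and vertical below 0.12 rad and x of stamp in the frame of ink_pad between -0.014 and 0.014 m and y of stamp in the frame of ink_pad between -0.02 and 0.02 m and contact force between the fingers and stamp above 1 N), for 0.15 s.
At the end, for the whole second after the job is handed in: The lid is shut (within 0.03 rad) and the stamp, still gripped, stands on the label upright within 0.06 rad, centred in the printed frame within 6 mm along and 5 mm across and square with it within 0.12 rad, at rest, pressing with 2 to 15 N; the bystanders are within 25 mm of where they stood (value of joint chest_lid below 0.03 rad and x of stamp in the frame of seal_label between -0.006 and 0.006 m and y of stamp in the frame of seal_label between -0.005 and 0.005 m and z of stamp in the frame of seal_label between -0.003 and 0.002 m and angle between the y axis of stamp and the x axis of seal_label, either way round below 0.12 rad and angle between stamp's own z axis and vertical below 0.06 rad and contact force between stamp and chest between 2 and 15 N and contact force between the fingers and stamp above 2 N and linear speed of stamp below 0.01 m/s and distance of each of tape_roll, tag_tray, marker, round_box from where it was at the start of the episode below 0.025 m); the arm keeps its last pose, push and grip.
It fails at once if the stamp is pressed hard (over 30 N) on the chest (contact force between stamp and chest above 30 N).
It fails at once if the stamp is pressed hard (over 30 N) on the ink pad (contact force between stamp and ink_pad above 30 N).
It fails at once if a bystander is moved more than 25 mm (distance of any of tape_roll, tag_tray, marker, round_box from where it was at the start of the episode above 0.025 m).
It also fails if it takes over 56 s, if anything falls off the work surface, if the arm or the gripper's body presses on something with over 40 N, if the wrist force passes 120 N, or if a joint passes its speed limit or range.

ROBOT

A 6-joint arm with a two-finger parallel gripper is mounted at the origin on a cart in front of the work surface, level with it; the furniture and walls round the work are solid. World frame = base frame: x ahead of the robot, y to its left, z up, the work surface at z = 0. Lengths are in mm, angles in rad, forces in N, time in s.
With the tool pointing down it reaches from about 275 to 750 mm from the base axis. Payload 10.2 kg.
Tool frame: the origin (TCP) lies at the centre of the arm's flange, where the gripper is bolted on; the fingertips stand 173 mm ahead of it and the grasp point (between the pads) lies 155 mm ahead of it; z points along the fingers, y is the line along which they close (so a half turn about z gives the same grasp; the last joint's range is limited). The gripper opens to 85 mm and grips with 20 to 120 N. Pads are 22 mm wide; open, the fingers measure 114 mm over their backs; the gripper's body (76 mm by 85 mm) begins 54 mm behind the grasp point. The pads swing forward as they close: fully open they stand 13 mm farther back than shut.
Start: joints at [0.882, 0.313, 1.498, -0, 1.331, -0.223], TCP at [235.811, 469.069, 404.694] pointing down, gripper open.
Joint ranges: [-2.94, 2.94], [-0.97, 2.17], [0.19, 2.56], [-1.23, 4.37], [0.02, 3.11], [-2.88, 2.88]. Speed limits (rad/s): [2.39, 2.39, 3.01, 3.14, 3.14, 3.14].

INTERFACE

Orientations are given as a unit quaternion [w, x, y, z].
In Python, from rig import status, capture, camera_info, ticket gives the robot as it stands.
- The arm moves only by the shell command python3 -m crank 'ROWS' [FORCE]. ROWS is JSON, a list of rows, each a list of 7 numbers: the shift along the tool's x, y, z as a fraction of full scale, then the turn, a rotation vector about the tool's x, y, z as a fraction of full scale, then the closure, from 0 (fully open) to 1 (shut). A call has 1 to 12 rows; each row is the pose to reach, as a shift and turn from the pose commanded when the call began, along the tool's axes at that moment; what a row does not reach only later rows make up. Full scale, the value 1, is 0.1 m for a shift and 45 degrees for a turn. A row lasts 1/10 s, in which the tool goes at most 50 mm and 8.59 degrees, less where a joint would pass 70% of its speed; a pose out of reach is approached as far as the arm can. A call with a number of a shift or a turn outside -1 to 1 is refused whole. A call with a gripper value outside its range is refused whole. The fingers move at their own pace and stop on an object; FORCE is the grip in N (left out, the last holds). Time passes only in rows, so rows that repeat a pose let the fingers close. It gives the time, the measured TCP pose, the force, the opening and the grip force at its end, in the units of the state.
- status.sense(): the state, without advancing time (a new reading comes with each control period).
- capture(name): name is "side" or "top" or "wrist"; returns (picture, depth): 420x560x3 uint8, red, green, blue; 420x560 float32, mm along the optical axis (not along the pixel's ray), 0 where there is no reading.
- camera_info(name): a dict with "K" (3x3 intrinsics, pixels), "camera_from_world" (4x4, takes a point from world to camera coordinates). Camera axes: x right, y up, looking along -z (the intrinsics and any distortion apply to the point x, -y, -z); pixel columns grow to the right and rows downward; lengths in mm; the calibration is good to about 2 mm. A picture is of the moment at which its call begins: read the wrist's pose just before it. camera_info takes no time and is no camera call; for the wrist camera it gives the pose at the moment of the call.
- ticket.finish_job(): hands the job in; it is judged then, once.
The state is a dict: "time_s": time; "joints": joint angles; "dq": joint speeds; "tau": joint torques, N m; "eef_pos": TCP position; "ee_rot": TCP orientation; "force": force on the tool from outside, world axes, zero at the start; "wrist_torque": the same for the moment, N m; "grip_width": opening from 0.0 (shut) to 1.0 (fully open); "grip_force": force on a finger pad.
Only numpy, scipy, OpenCV 4.12 (cv2) and the standard library are available. Lean on these libraries where they do the work, as an engineer would, in place of code of your own. Each camera call takes 0.05 s, during which the arm holds its last target. There are 200 camera calls.

## Working session

There is one attempt and no reset: what is moved stays moved. The work goes in short steps, Python scripts to look and compute and a shell command to move; the robot and the scene stay as the last step left them, time stands still between calls to the robot, and variables do not carry over. Pictures are saved under pics/ and viewed, at most 10 in all, crops included, and the job is handed in when it is done.

```bash
mkdir -p pics; ls; cat > h.py <<'E'
import numpy as np, cv2
from rig import status, capture, camera_info, ticket
def snap(n,fn):
    ci=camera_info(n); p,d=capture(n); cv2.imwrite('pics/'+fn+'.png',p[:,:,::-1]); np.savez('pics/'+fn+'.npz',p=p,d=d,K=ci['K'],T=ci['camera_from_world']); return p,d,ci
def load(fn):
    z=np.load('pics/'+fn+'.npz'); return z['p'],z['d'],dict(K=z['K'],camera_from_world=z['T'])
def ray(ci,u,v):
    K=np.array(ci['K']);T=np.array(ci['camera_from_world']);q=np.linalg.inv(K)@[u,v,1]
    R=T[:3,:3]; return -R.T@T[:3,3], R.T@np.array([q[0],-q[1],-q[2]])
def onplane(ci,u,v,z):
    o,d=ray(ci,u,v); return o+d*(z-o[2])/d[2]
def bydepth(ci,u,v,dep):
    o,d=ray(ci,u,v); return o+d*dep
E
python3 - <<'E'
from h import *
for n in ('top','side'):
    p,d,ci=snap(n,n+'0'); print(n,ray(ci,280,210),ci['K'])
    print({k:v for k,v in ci.items() if k not in('K','camera_from_world')})
s=status.sense();print(s)
E
```

```text
pics
top (array([ 449.29005797, -256.27610031, 1006.32459191]), array([ 0.10040036, -0.03050996, -0.9945103 ])) [[460.17260965   0.         283.44399231]
 [  0.         460.17260965 211.10889949]
 [  0.           0.           1.        ]]
{}
side (array([358.33299757, 515.13105817, 597.43679037]), array([ 0.19763312, -0.81278212, -0.54807777])) [[421.01948251   0.         280.48266845]
 [  0.         421.01948251 206.69705328]
 [  0.           0.           1.        ]]
{}
{'time_s': 0.1, 'joints': array([ 8.81618479e-01,  3.13374021e-01,  1.49834232e+00, -1.56519130e-05,
        1.33098399e+00, -2.23397457e-01]), 'dq': array([ 0.00018905, -0.000486  , -0.00247084, -0.00019819, -0.00119144,
        0.00033302]), 'tau': array([ 3.74009163e-03, -4.12894464e+01, -2.60141015e+01, -1.37807028e-04,
        3.00107866e-03, -4.79562323e-05]), 'eef_pos': array([235.77786264, 469.04146346, 404.20951403]), 'ee_rot': array([-2.37208941e-04,  2.30788805e-01,  9.73003710e-01, -5.00528368e-04]), 'force': array([ 0.50860706, -0.30947952, -0.80859006]), 'wrist_torque': array([-0.00514369,  0.04596998,  0.01742675]), 'grip_force': 0.0, 'grip_width': 1.001338385748744}
```

View pics/top0.png

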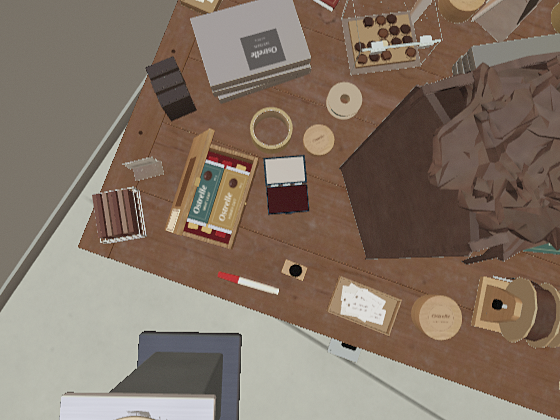

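View pics/side0.png

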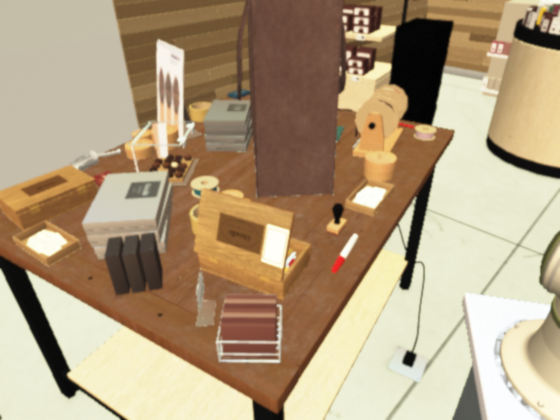

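Top view: the chest is at (215,195) with its lid open to the left, the ink pad's dark red foam is at (288,198), and the stamp is at (295,270). The marker is at (248,284), the tray at (365,305), and a tall brown obstacle stands right of column 340. The side view shows the lid's outer face with the label at (274,246).

```bash
python3 - <<'E'
from h import *
p,d,ci=load('top0')
hsv=cv2.cvtColor(p,cv2.COLOR_RGB2HSV)
pts=np.zeros(d.shape+(3,))
for v in range(420):
  for u in range(560): pts[v,u]=bydepth(ci,u,v,d[v,u])
np.save('pics/top0pts.npy',pts)
np.set_printoptions(precision=1,suppress=True)
for n,(u,v) in dict(table=(330,240),padfoam=(288,198),tinlid=(285,170),stamphandle=(295,270),block=(287,264),block2=(303,275),mark=(248,284),tape=(258,115),rb=(318,138),tray=(365,305),lidtop=(210,132),lidtop2=(172,228),rim1=(255,158),rim2=(233,243),tall=(345,165),tall2=(430,190),tall3=(365,255)).items(): print(n,pts[v,u],p[v,u])
# region growing: foam
def rect(m,z,name):
    c,_=cv2.findContours(m.astype('uint8'),cv2.RETR_EXTERNAL,cv2.CHAIN_APPROX_NONE); c=max(c,key=cv2.contourArea)
    w=np.array([onplane(ci,a[0][0],a[0][1],z)[:2] for a in c],dtype='float32'); r=cv2.minAreaRect(w); print(name,r,cv2.contourArea(c)); return c
m=np.zeros(d.shape,bool);m[175:220,255:315]=1
foam=m&(p[...,0]>p[...,2]*1.4)&(p.max(2)<75)
rect(foam,12,'foam')
m=np.zeros(d.shape,bool);m[150:220,255:315]=1
rect(m&(pts[...,2]>6.5),10,'tin+lid')
m=np.zeros(d.shape,bool);m[255:285,275:312]=1
rect(m&(pts[...,2]>8)&(pts[...,2]<24),18,'block'); rect(m&(pts[...,2]>8),18,'blockall')
rect(m&(p.max(2)<50),58,'handle')
cv2.imwrite('pics/zoom.png',cv2.resize(p[130:300,160:340,::-1],None,fx=4,fy=3.5,interpolation=cv2.INTER_CUBIC)[:600,:800])
tall=pts[(pts[...,2]>90)&(pts[...,0]>0)]
print('tall',[ (x,tall[abs(tall[:,0]-x)<10][:,1].max().round(),tall[abs(tall[:,0]-x)<10][:,2].max().round()) for x in range(100,900,50) if (abs(tall[:,0]-x)<10).any()])
E
```

```text
table [ 488.5 -399.    -0.2] [120  88  67]
padfoam [ 576.6 -303.4   11.7] [62 26 28]
tinlid [ 639.6 -295.3    4.4] [195 189 181]
stamphandle [ 422.9 -319.2   68.7] [19 15 17]
block [ 433.7 -305.    20.4] [188 160 125]
block2 [ 411.3 -340.1   16.5] [195 168 133]
mark [ 389.  -223.5   15.4] [219 221 217]
tape [ 747.8 -232.5   48.4] [151 134 112]
rb [ 707.4 -363.7   32. ] [139 108  82]
tray [ 351.7 -474.3   17.6] [211 208 204]
lidtop [ 671.2 -149.6  180.4] [176 145 106]
lidtop2 [496.  -82.6 142. ] [213 198 173]
rim1 [ 653.7 -229.6   52. ] [184 154 119]
rim2 [ 474.5 -189.2   28.9] [83 57 36]
tall [ 643.9 -418.4   62.7] [72 54 47]
tall2 [ 543.  -472.8  409.9] [72 53 44]
tall3 [ 458.1 -476.1    2.9] [106  89  78]
foam ((575.11376953125, -301.8910827636719), (54.955753326416016, 85.3408203125), 6.70159387588501) 914.0
tin+lid ((575.5577392578125, -301.8779602050781), (67.11636352539062, 90.07112884521484), 6.610084533691406) 1100.0
block ((426.05120849609375, -307.3374328613281), (23.591567993164062, 29.518394470214844), 73.3730239868164) 90.5
blockall ((421.5469970703125, -320.37152099609375), (50.27040100097656, 29.710466384887695), 70.79168701171875) 298.0
handle ((422.60870361328125, -319.92474365234375), (23.099002838134766, 23.190027236938477), 46.28300476074219) 98.0
tall [(300, np.float64(-734.0), np.float64(161.0)), (350, np.float64(-716.0), np.float64(182.0)), (400, np.float64(-732.0), np.float64(172.0)), (450, np.float64(-256.0), np.float64(1006.0)), (500, np.float64(-63.0), np.float64(568.0)), (550, np.float64(-76.0), np.float64(587.0)), (600, np.float64(-89.0), np.float64(598.0)), (650, np.float64(-100.0), np.float64(578.0)), (700, np.float64(-482.0), np.float64(511.0)), (750, np.float64(-30.0), np.float64(102.0)), (800, np.float64(-9.0), np.float64(107.0)), (850, np.float64(-45.0), np.float64(112.0))]
```

View pics/zoom.png

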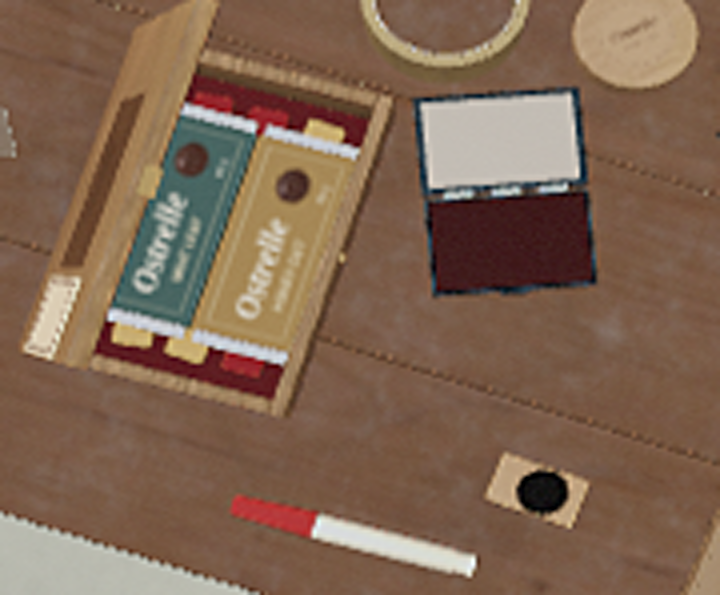

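Zoom: it confirms the lid leans over the box with its outer face visible (label at zoom (50,320)). The stamp handle is at zoom (542,492) and the foam at (512,240).

```bash
python3 - <<'E'
from h import *
np.set_printoptions(precision=1,suppress=True)
p,d,ci=load('top0'); pts=np.load('pics/top0pts.npy')
x,y,z=pts[...,0],pts[...,1],pts[...,2]
A=onplane(ci,160+393/4,130+98/3.5,51);B=onplane(ci,160+285/4,130+412/3.5,51);C=onplane(ci,160+95/4,130+362/3.5,51)
print('A,B,C',A,B,C,np.linalg.norm(A-B),np.linalg.norm(C-B),np.degrees(np.arctan2(*(A-B)[1::-1])),np.degrees(np.arctan2(*(C-B)[1::-1])))
u=(A-B)/np.linalg.norm(A-B); n=np.array([-u[1],u[0],0])   # n: chest +x, u: chest -y
# front rim line fit from depth: for rows, outermost front z~51
zone=(z>46)&(z<56)&(y<-150)&(y>-260)&(x>460)&(x<690)
mm=zone.astype('uint8'); c,_=cv2.findContours(mm,0,cv2.CHAIN_APPROX_NONE)
E=[]
for v in range(165,243):
    us=np.where(zone[v])[0]
    if len(us): E.append(onplane(ci,us.max()+.5,v,51)[:2])
E=np.array(E,dtype='float32'); vx,vy,x0,y0=cv2.fitLine(E,cv2.DIST_HUBER,0,.01,.01).ravel(); print('front line',vx,vy,x0,y0,np.degrees(np.arctan2(vy,vx)),len(E))
# lid points
lid=(z>80)&(x>450)&(x<700)&(y>-200)&(y<-20)
L=pts[lid]; f=L@(-n); print('lid z range',L[:,2].min(),L[:,2].max(),len(L))
cen=L.mean(0);U,S,V=np.linalg.svd(L-cen);print('plane',cen,V[2],S)
# side camera lid plane
p,d,ci=load('side0')
for (a,b) in [(240,232),(274,246),(205,195),(290,207),(263,262),(289,229),(200,255)]: print((a,b),bydepth(ci,a,b,d[b,a]),p[b,a])
hi=pts[(y<-340)&(y>-560)&(x>350)&(x<720)&(z>80)]
for X in range(350,720,40):
    q=hi[abs(hi[:,0]-X)<20]
    if len(q): print(X,q[:,1].max(),q[:,2].max())
q=pts[(y>-40)&(y<120)&(x>400)&(x<760)&(z>25)]; print('behind',q[:,:].max(0),q.min(0))
E
```

```text
A,B,C [ 654.2 -236.4   51. ] [ 464.2 -187.5   51. ] [490.5 -88.9  51. ] 196.21127143947865 102.0564233505203 -14.425959354105128 75.06871443611276
front line 0.9676738 -0.25220525 555.97314 -210.7269 -14.608046 78
lid z range 80.21127035203392 183.54094717669693 1767
plane [ 581.7 -112.4  150.9] [-0.2 -0.9 -0.4] [2435.4 1447.5  145.7]
(240, 232) [586.5 -98.  122.9] [119  79  42]
(274, 246) [515.5 -80.  114.8] [255 255 248]
(205, 195) [ 668.8 -139.7  170.3] [219 172  97]
(290, 207) [ 551.6 -390.9   -0.4] [146 100  63]
(263, 262) [534.7 -68.9  82. ] [228 197 138]
(289, 229) [488.4 -86.1 153.4] [198 157  98]
(200, 255) [ 682.2 -108.1   41.7] [216 154  81]
430 -476.22667813920975 379.4979980078773
470 -468.06584755013773 551.2838809804255
510 -420.69163216712025 583.429035027016
550 -418.90813860929273 592.0915772761534
590 -427.3230980616164 597.6205753188058
630 -414.6430246433334 587.2519100312953
670 -442.034753912964 570.5651636754393
710 -481.84033370324335 422.90431248079153
behind [759.1 101.  100.5] [466.  -39.9  25.2]
```

```bash
cat >> h.py <<'E'
n=np.array([.252,.968,0]);u=np.array([.968,-.252,0])
def togo(X,Y,Ztcp,yaw=None):
    """print shift still to go (mm, tool axes), yaw= desired tool-y direction deg"""
    from scipy.spatial.transform import Rotation as Ro
    s=status.sense(); q=s['ee_rot'];R=Ro.from_quat([q[1],q[2],q[3],q[0]]).as_matrix()
    print('t',round(s['time_s'],2),'pos',s['eef_pos'].round(1),'yaw_y',np.degrees(np.arctan2(R[1,1],R[0,1])).round(2),'zax',R[:,2].round(4),'F',s['force'].round(1),'g',round(s['grip_width'],3),round(s['grip_force'],1),'j',s['joints'].round(2))
    print('togo/100',(R.T@(np.array([X,Y,Ztcp])-s['eef_pos'])/100).round(3), '' if yaw is None else 'turn rv/45deg %s'%(np.degrees(Ro.from_matrix(R.T@np.c_[[np.sin(np.radians(yaw)),-np.cos(np.radians(yaw)),0],[np.cos(np.radians(yaw)),np.sin(np.radians(yaw)),0],[0,0,-1]]@np.eye(3)).as_rotvec())/45).round(3))
E
python3 -m crank '[[-1,-0.6,0,0,0,-0.27,1],[-1,-0.6,0,0,0,-0.27,1],[-1,-0.6,0,0,0,-0.27,1],[-1,-0.6,0,0,0,-0.27,1]]' 40
python3 -c "
from h import *
togo(579,-78.5,345,75.4)"
```

```text
time_s: 0.5
eef_pos: [299.4, 368.8, 404.6]
ee_rot: [-0.0, 0.128, 0.992, -0.0]
force: [-0.4, 0.9, -0.2]
grip_width: 0.329
grip_force: 0.0
t 0.5 pos [299.4 368.8 404.6] yaw_y 75.27 zax [-1.e-04 -6.e-04 -1.e+00] F [-0.4  0.9 -0.2] g 0.329 0.0 j [ 0.64  0.2   1.64 -0.    1.3  -0.67]Traceback (most recent call last):
  File "<string>", line 3, in <module>
    togo(579,-78.5,345,75.4)
    ~~~~^^^^^^^^^^^^^^^^^^^^
  File "h.py", line 20, in togo
    print('togo/100',(R.T@(np.array([X,Y,Ztcp])-s['eef_pos'])/100).round(3), '' if yaw is None else 'turn rv/45deg %s'%(np.degrees(Ro.from_matrix(R.T@np.c_[[np.sin(np.radians(yaw)),-np.cos(np.radians(yaw)),0],[np.cos(np.radians(yaw)),np.sin(np.radians(yaw)),0],[0,0,-1]]@np.eye(3)).as_rotvec())/45).round(3))
                                                                                                                                   ~~~~~~~~~~~~~~^^^^^^^^^^^^^^^^^^^^^^^^^^^^^^^^^^^^^^^^^^^^^^^^^^^^^^^^^^^^^^^^^^^^^^^^^^^^^^^^^^^^^^^^^^^^^^^^^^^^^^^^^^^^^^^^^^^^^^^^^^^^^^^^^^^^^^^^
  File "scipy/spatial/transform/_rotation.pyx", line 1143, in scipy.spatial.transform._rotation.Rotation.from_matrix
ValueError: Non-positive determinant (left-handed or null coordinate frame) in rotation matrix 0: [[-9.99997341e-01  2.30582264e-03  4.30603036e-05]
 [ 2.30584859e-03  9.99997154e-01  6.12480287e-04]
 [ 4.16479101e-05 -6.12577949e-04  9.99999812e-01]].
```

```bash
sed -i 's/\[\[np.sin(np.radians(yaw)),-np.cos(np.radians(yaw)),0\]/[[-np.sin(np.radians(yaw)),np.cos(np.radians(yaw)),0]/' h.py
R='[[-0.32,-0.3,0,0,0,0,1],[-0.64,-0.6,0,0,0,0,1],[-0.95,-0.9,0,0,0,0,1]]'
python3 -m crank '[[-0.32,-0.3,0,0,0,0,1],[-0.64,-0.6,0,0,0,0,1],[-0.95,-0.9,0,0,0,0,1]]' >/dev/null
python3 -m crank '[[-0.32,-0.3,0,0,0,0,1],[-0.64,-0.6,0,0,0,0,1],[-0.95,-0.9,0,0,0,0,1]]' >/dev/null
python3 -m crank '[[-0.32,-0.3,0,0,0,0,1],[-0.64,-0.6,0,0,0,0,1],[-0.95,-0.9,0,0,0,0,1],[-0.95,-0.9,0,0,0,0,1]]'
python3 -c "
from h import *
togo(579,-78.5,345,75.4)
a=np.linspace(1.25,0,14);f=-70+118*np.cos(a)-11*np.sin(a)-15;z=51+118*np.sin(a)+11*np.cos(a)
# tool shift relative to start pose f=-70, tcp z=345: y=-(f+70), z(down)=345-173-z
print(np.c_[a,-(f+70)/100,(172-z)/100].round(2))"
```

```text
time_s: 1.5
eef_pos: [508.2, 34.8, 403.9]
ee_rot: [-0.0, 0.129, 0.992, -0.0]
force: [-0.1, 0.7, 0.9]
grip_width: 0.003
grip_force: 0.0
t 1.5 pos [508.2  34.8 403.9] yaw_y 75.23 zax [-4.e-04 -5.e-04 -1.e+00] F [-0.1  0.7  0.9] g 0.003 0.0 j [-0.16  0.28  1.54 -0.    1.32 -1.47]
togo/100 [-0.974 -0.915  0.59 ] turn rv/45deg [-0.001 -0.    -0.004]
[[ 1.25 -0.12  0.06]
 [ 1.15 -0.23  0.09]
 [ 1.06 -0.33  0.13]
 [ 0.96 -0.44  0.18]
 [ 0.87 -0.53  0.24]
 [ 0.77 -0.62  0.31]
 [ 0.67 -0.7   0.39]
 [ 0.58 -0.78  0.47]
 [ 0.48 -0.85  0.57]
 [ 0.38 -0.9   0.67]
 [ 0.29 -0.95  0.77]
 [ 0.19 -0.99  0.88]
 [ 0.1  -1.01  0.99]
 [ 0.   -1.03  1.1 ]]
```

```bash

python3 -m crank '[[-0.32,-0.3,0.2,0,0,0,1],[-0.64,-0.6,0.4,0,0,0,1],[-0.97,-0.91,0.59,0,0,0,1],[-0.97,-0.91,0.59,0,0,0,1],[-0.97,-0.91,0.59,0,0,0,1]]' 
python3 -m crank '[[0,-0.06,0.03,0,0,0,1],[0,-0.12,0.06,0,0,0,1],[0,-0.18,0.08,0,0,0,1],[0,-0.23,0.09,0,0,0,1],[0,-0.28,0.11,0,0,0,1],[0,-0.33,0.13,0,0,0,1],[0,-0.39,0.16,0,0,0,1],[0,-0.44,0.18,0,0,0,1],[0,-0.49,0.21,0,0,0,1],[0,-0.53,0.24,0,0,0,1],[0,-0.53,0.24,0,0,0,1]]'
python3 -c "
from h import *
togo(579,-78.5,345,75.4)
np.set_printoptions(precision=1,suppress=True)
p,d,ci=snap('side','side1')
"
```

```text
time_s: 2.0
eef_pos: [577.6, -74.2, 344.8]
ee_rot: [-0.001, 0.127, 0.992, 0.0]
force: [-0.0, 0.6, 0.2]
grip_width: -0.004
grip_force: 0.0
time_s: 3.1
eef_pos: [563.9, -126.6, 321.1]
ee_rot: [-0.0, 0.127, 0.992, 0.0]
force: [0.1, 0.7, -1.0]
grip_width: -0.001
grip_force: 0.0
t 3.1 pos [ 563.9 -126.6  321.1] yaw_y 75.43 zax [-9.e-04  3.e-04 -1.e+00] F [ 0.1  0.7 -1. ] g -0.001 0.0 j [-0.42  0.5   1.45 -0.    1.19 -1.74]
togo/100 [-0.025  0.504 -0.239] turn rv/45deg [ 0.    -0.001  0.001]
```

View pics/side1.png

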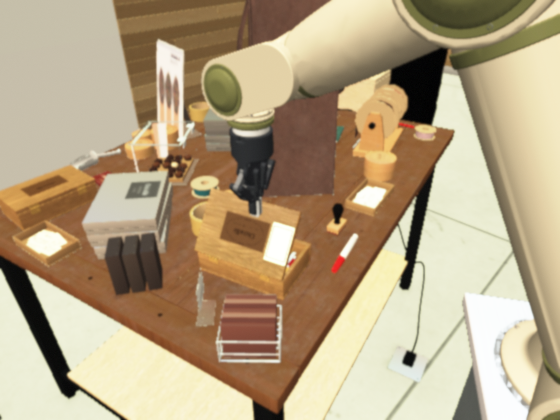

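The lid has dropped a little. The fingertips at (256,211) lie on its outer face near the front edge. Next I check the angle.

```bash
cat >> h.py <<'E'
def lidangle(fn):
    p,d,ci=load(fn); P=[]
    for v in range(200,300,2):
        for c in range(190,320,2):
            q=bydepth(ci,c,v,d[v,c]); f=-n@q; s=u@q
            if d[v,c]>0 and 505<s<685 and q[2]>56 and -90<f<75 and q[2]<190: P.append((f,q[2]))
    P=np.array(P); vx,vy,x0,y0=cv2.fitLine(P.astype('float32'),cv2.DIST_HUBER,0,.01,.01).ravel(); print('lid angle',np.arctan2(vy,vx),x0,y0,'zmax',P[:,1].max(),len(P))
E
python3 -c "
from h import *
lidangle('side0');lidangle('side1')"
python3 -m crank '[[0,-0.05,0.03,0,0,0,1],[0,-0.09,0.07,0,0,0,1],[0,-0.13,0.11,0,0,0,1],[0,-0.17,0.15,0,0,0,1],[0,-0.21,0.19,0,0,0,1],[0,-0.25,0.23,0,0,0,1],[0,-0.29,0.28,0,0,0,1],[0,-0.32,0.33,0,0,0,1],[0,-0.35,0.38,0,0,0,1],[0,-0.37,0.43,0,0,0,1],[0,-0.39,0.48,0,0,0,1],[0,-0.39,0.48,0,0,0,1]]'
python3 -c "
from h import *
snap('side','side2');lidangle('side2')"
```

```text
lid angle 1.1842563 -53.47107 118.85316 zmax 182.17538302273795 1335
lid angle 0.9380856 -40.033432 109.50086 zmax 188.9503819478918 1337
time_s: 4.35
eef_pos: [554.1, -163.9, 272.8]
ee_rot: [-0.001, 0.127, 0.992, 0.0]
force: [0.6, 0.4, -0.7]
grip_width: -0.003
grip_force: 0.0
lid angle 0.36986068 -15.517007 83.9445 zmax 189.6589195677459 1240
```

```bash

python3 -m crank '[[0,-0.03,0.05,0,0,0,1],[0,-0.05,0.1,0,0,0,1],[0,-0.07,0.15,0,0,0,1],[0,-0.09,0.2,0,0,0,1],[0,-0.1,0.25,0,0,0,1],[0,-0.1,0.3,0,0,0,1],[0,-0.1,0.33,0,0,0,1],[0,-0.1,0.35,0,0,0,1],[0,-0.1,0.36,0,0,0,1],[0,-0.1,0.36,0,0,0,1]]'
python3 -m crank '[[0,0,0.01,0,0,0,1],[0,0,0.02,0,0,0,1],[0,0,0.02,0,0,0,1]]'
python3 -c "
from h import *
snap('side','side3');lidangle('side3')"
```

```text
time_s: 5.4
eef_pos: [551.7, -173.4, 237.6]
ee_rot: [-0.0, 0.127, 0.992, 0.0]
force: [-0.4, 0.1, -0.4]
grip_width: 0.003
grip_force: 0.0
time_s: 5.7
eef_pos: [551.8, -173.5, 235.7]
ee_rot: [0.0, 0.127, 0.992, 0.0]
force: [0.3, 0.3, -0.2]
grip_width: -0.002
grip_force: 0.0
lid angle 0.007814158 -8.575312 63.27323 zmax 177.04059314694024 1072
```

```bash

python3 -m crank '[[0,0,0.01,0,0,0,1],[0,0,0.01,0,0,0,1]]'|sed -n '2p;4p'
python3 -m crank '[[0,0,0.01,0,0,0,1],[0,0,0.01,0,0,0,1]]'|sed -n '2p;4p'
```

```text
eef_pos: [551.8, -173.5, 235.4]
force: [-2.1, 0.8, 6.6]
eef_pos: [551.8, -173.5, 235.3]
force: [-5.6, 2.7, 13.9]
```

```bash

python3 -m crank '[[0,0,-0.3,0,0,0,0],[0,0,-0.7,0,0,0,0],[0,0,-0.9,0,0,0,0]]'|sed -n '2p;4p'
python3 -c "
from h import *
togo(422,-320,320,70.8)"
```

```text
eef_pos: [551.9, -173.5, 326.8]
force: [-0.5, -0.2, -0.1]
t 6.45 pos [ 551.9 -173.5  326.8] yaw_y 75.47 zax [ 0.0035 -0.0018 -1.    ] F [-0.5 -0.2 -0.1] g 0.508 0.0 j [-0.51  0.5   1.44  0.    1.2  -1.82]
togo/100 [ 0.891 -1.744  0.067] turn rv/45deg [-0.001  0.005  0.104]
```

```bash

python3 -m crank '[[0.2,-0.45,0,0,0,0,0],[0.4,-0.9,0,0,0,0,0],[0.45,-0.9,0,0,0,0,0]]'|sed -n '2p;4p'
python3 -m crank '[[0.2,-0.45,0,0,0,0.1,0],[0.44,-0.85,0,0,0,0.1,0],[0.44,-0.85,0.06,0,0,0.1,0],[0.44,-0.85,0.06,0,0,0.1,0]]'|sed -n '2p;4p'
python3 -c "
from h import *
snap('wrist','w1');p,d,ci=snap('top','top1')
togo(422,-320,320,70.8)
a=cv2.imread('pics/w1.png');b=cv2.resize(p[120:290,150:350,::-1],None,fx=2.8,fy=2.8)
"
```

```text
eef_pos: [483.3, -252.7, 323.8]
force: [0.2, 0.1, 0.6]
eef_pos: [421.4, -320.7, 317.1]
force: [-0.4, -0.9, 0.4]
t 7.25 pos [ 422.3 -319.8  317.6] yaw_y 71.02 zax [ 0.e+00  5.e-04 -1.e+00] F [ 0.3 -0.   0.2] g 1.004 0.0 j [-0.87  0.41  1.6   0.    1.13 -2.11]
togo/100 [ 0.003 -0.003 -0.024] turn rv/45deg [ 0.001 -0.     0.005]
```

View pics/w1.png

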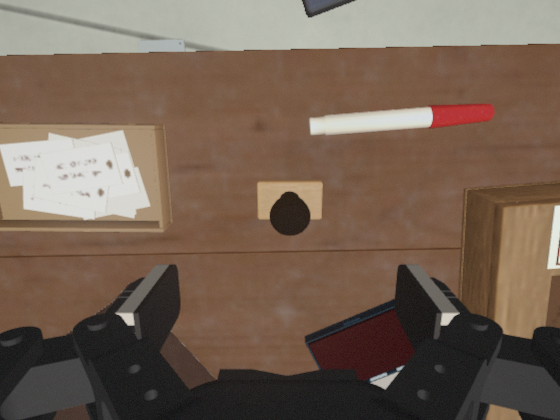

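View pics/top1.png

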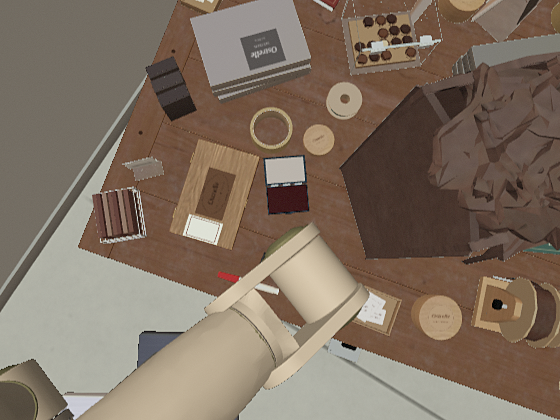

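Wrist view: the stamp block spans (258–322, 181–220), square with the fingers, and the handle is at (290,214). Top view: the lid is shut and the label is at (203,229).

```bash
cat >> h.py <<'E'
def rectw(ci,m,z,name):
    c,_=cv2.findContours(m.astype('uint8'),cv2.RETR_EXTERNAL,cv2.CHAIN_APPROX_NONE); c=max(c,key=cv2.contourArea)
    w=np.array([onplane(ci,a[0][0],a[0][1],z)[:2] for a in c],dtype='float32'); print(name,np.round(np.r_[cv2.minAreaRect(w)[0],cv2.minAreaRect(w)[1],cv2.minAreaRect(w)[2]],1),len(c))
E
python3 - <<'E'
from h import *
p,d,ci=load('w1')
m=np.zeros(d.shape,bool); m[170:225,245:335]=1
hsv=cv2.cvtColor(p,cv2.COLOR_RGB2HSV)
wood=m&(p[...,0]>165)
ys,xs=np.where(wood);print(xs.min(),xs.max(),ys.min(),ys.max(),p[200,265],p[160,290])
rectw(ci,wood,18,'block(wrist)')
h=np.zeros(d.shape,bool);h[185:240,265:320]=1;h&=p.max(2)<60
c,_=cv2.findContours(h.astype('uint8'),0,2);print(cv2.minEnclosingCircle(max(c,key=cv2.contourArea)))
ys,xs=np.where(h[:, :]&(np.arange(420)[:,None]>200));print('handle depth z',bydepth(ci,290,216,d[216,290]),'knob cx',(xs.min()+xs.max())/2, onplane(ci,(xs.min()+xs.max())/2,216,58))
p,d,ci=load('top1')
m=np.zeros(d.shape,bool); m[205:250,175:230]=1
rectw(ci,m&(p.min(2)>150),63,'label(top)'); print(p[229,203])
m=np.zeros(d.shape,bool);m[175:220,255:315]=1
rectw(ci,m&(p[...,0]>p[...,2]*1.4)&(p.max(2)<75),12,'foam')
E
```

```text
257 322 182 218 [186 158 122] [120  89  68]
block(wrist) [ 423.1 -319.2   49.3   28.4   70.9] 220
((289.5, 213.09524536132812), 21.383708953857422)
handle depth z [ 420.40757018 -318.30244755   69.57228581] knob cx 289.5 [ 423.61433221 -319.6427841    58.        ]
label(top) [ 500.3 -128.2   72.4   45.7   75.4] 108
[222 225 213]
foam [ 577.2 -301.7   59.2   85.4    6.7] 129
```

```bash

python3 -m crank '[[0,0.01,0.4,0,0,0,0],[0,0.01,0.8,0,0,0,0],[0,0.01,0.8,0,0,0,0]]'|sed -n '2p;4p'
python3 -m crank '[[0,0,0.2,0,0,0,0],[0,0,0.4,0,0,0,0],[0,0,0.4,0,0,0,0]]'|sed -n '2p;4p'
python3 -m crank '[[0,0,0,0,0,0,0.5],[0,0,0,0,0,0,0.7],[0,0,0,0,0,0,0.9],[0,0,0,0,0,0,1],[0,0,0,0,0,0,1],[0,0,0,0,0,0,1],[0,0,0,0,0,0,1],[0,0,0,0,0,0,1],[0,0,0,0,0,0,1]]' 60
python3 -m crank '[[0,0,-0.15,0,0,0,1],[0,0,-0.3,0,0,0,1],[0,0,-0.6,0,0,0,1],[0,0,-0.8,0,0,0,1],[0,0,-0.8,0,0,0,1]]'
python3 -c "
from h import *
snap('wrist','w2')
togo(577,-302,280,71)"
```

```text
eef_pos: [422.0, -317.7, 233.9]
force: [-0.3, 0.5, 0.1]
eef_pos: [422.5, -319.0, 197.6]
force: [0.0, -0.1, 0.6]
time_s: 8.75
eef_pos: [422.2, -319.7, 198.5]
ee_rot: [0.001, 0.165, 0.986, -0.0]
force: [-0.2, 1.4, 5.6]
grip_width: 0.282
grip_force: 58.3
time_s: 9.25
eef_pos: [422.3, -320.0, 280.3]
ee_rot: [0.002, 0.165, 0.986, -0.002]
force: [0.4, 0.1, -0.2]
grip_width: 0.285
grip_force: 58.8
t 9.3 pos [ 422.  -319.7  278.5] yaw_y 70.96 zax [ 0.0013 -0.0016 -1.    ] F [ 0.8 -0.6 -0.8] g 0.287 58.8 j [-0.87  0.46  1.65  0.    1.04 -2.11]
togo/100 [-1.407  0.673 -0.013] turn rv/45deg [-0.001  0.002 -0.001]
```

View pics/w2.png

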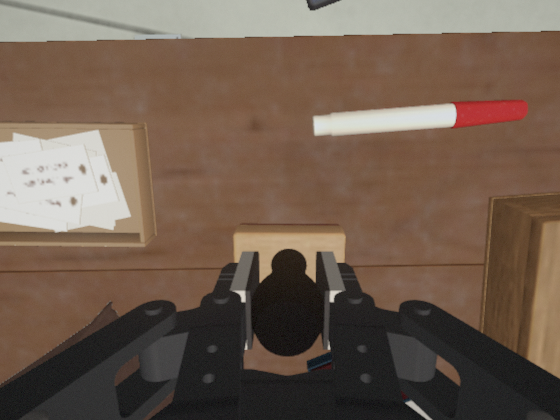

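The stamp is held: its block spans (236–344, 225–268) with the handle between the pads. I check its level from depth.

```bash
python3 - <<'E'
from h import *
p,d,ci=load('w2')
P=np.array([bydepth(ci,c,v,d[v,c]) for v in range(236,262,2) for c in list(range(240,268,2))+list(range(312,340,2))])
P=P[(P[:,2]>60)]
A=np.c_[P[:,:2]-P[:,:2].mean(0),np.ones(len(P))];k=np.linalg.lstsq(A,P[:,2],rcond=None)[0]
print('block top plane',k,P.mean(0),len(P),'std',np.std(P[:,2]-A@k))
for v in (224,226,228): print([bydepth(ci,c,v,d[v,c]).round(1) for c in (240,290,340)])
E
python3 -m crank '[[-0.4,0.2,0,0,0,0,1],[-0.75,0.35,0,0,0,0,1],[-0.75,0.35,0,0,0,0,1]]'|sed -n '2p;4p'
python3 -m crank '[[-0.33,0.16,0,0,0,0,1],[-0.65,0.33,0,0,0,0,1],[-0.65,0.33,0,0,0,0,1],[-0.65,0.33,0,0,0,0,1]]'
python3 -c "
from h import *
togo(577,-302,280,71)"
```

```text
block top plane [ -1.58411854   0.54587268 104.92967965] [ 414.63253514 -317.20187103  104.92967965] 364 std 7.742051188768888
[array([ 425.8, -358.3,   -0. ]), array([ 411.3, -315.4,   83.6]), array([ 449.1, -289.6,    0.6])]
[array([ 402.4, -336.9,   90.9]), array([ 410. , -315. ,   90.6]), array([ 418.5, -293.1,   88.2])]
[array([ 402.9, -336.8,   92.6]), array([ 410. , -315.1,   93.4]), array([ 417.9, -293.5,   92.1])]
eef_pos: [506.9, -310.0, 275.9]
force: [0.1, -0.8, -1.0]
time_s: 10.0
eef_pos: [576.2, -300.9, 276.0]
ee_rot: [-0.001, 0.165, 0.986, 0.001]
force: [0.3, -0.5, -0.2]
grip_width: 0.284
grip_force: 58.9
t 10.0 pos [ 576.2 -300.9  276. ] yaw_y 71.0 zax [-0.0025  0.0015 -1.    ] F [ 0.3 -0.5 -0.2] g 0.284 58.9 j [-0.66  0.7   1.24 -0.    1.21 -1.9 ]
togo/100 [-0.011 -0.008 -0.04 ] turn rv/45deg [ 0.001 -0.004 -0.   ]
```

```bash
python3 - <<'E'
from h import *
p,d,ci=load('w2')
for v in range(226,262,3): print(v,[bydepth(ci,c,v,d[v,c]).round(1).tolist() for c in (245,262,275,310,320,335)], p[v,262])
E
```

```text
226 [[403.2, -334.7, 91.0], [405.7, -327.2, 91.0], [408.1, -321.8, 89.5], [412.9, -306.3, 90.9], [414.9, -301.9, 89.5], [417.0, -295.3, 90.1]] [122  93  66]
229 [[403.7, -334.5, 93.8], [405.9, -327.1, 94.7], [407.7, -321.4, 95.1], [413.4, -306.6, 93.6], [414.6, -302.3, 94.3], [416.4, -295.8, 95.4]] [128  97  67]
232 [[403.5, -333.8, 99.2], [406.1, -326.8, 98.5], [408.1, -321.5, 98.2], [412.8, -306.7, 99.1], [414.5, -302.6, 98.4], [416.4, -296.3, 99.0]] [154 118  82]
235 [[404.2, -333.8, 101.3], [406.9, -327.0, 100.2], [408.7, -321.6, 100.5], [413.6, -307.1, 100.5], [415.0, -302.9, 100.7], [416.8, -296.7, 101.4]] [186 156 115]
238 [[405.8, -334.5, 100.3], [408.8, -327.8, 98.5], [410.1, -322.1, 100.1], [414.7, -307.5, 101.1], [416.4, -303.4, 100.5], [418.4, -297.1, 100.8]] [193 166 133]
241 [[407.1, -335.0, 100.4], [409.7, -328.0, 99.8], [410.9, -322.3, 101.8], [416.4, -308.0, 100.3], [417.8, -303.8, 100.4], [420.0, -297.6, 100.3]] [188 162 128]
244 [[408.3, -335.5, 100.5], [410.7, -328.4, 100.6], [412.7, -323.0, 100.4], [417.7, -308.4, 100.3], [419.2, -304.2, 100.1], [421.5, -298.0, 99.8]] [192 166 131]
247 [[409.3, -335.7, 101.5], [412.0, -328.8, 100.8], [414.1, -323.5, 100.2], [419.0, -308.8, 100.5], [420.2, -304.6, 101.0], [422.3, -298.4, 101.0]] [186 159 122]
250 [[359.2, -298.6, 249.8], [413.4, -329.4, 100.5], [415.0, -323.8, 101.3], [420.1, -309.2, 101.0], [421.5, -305.0, 101.1], [424.0, -298.8, 100.3]] [186 158 121]
253 [[407.6, -333.6, 113.7], [414.7, -329.8, 100.7], [416.5, -324.3, 100.8], [421.9, -309.7, 99.9], [417.3, -304.9, 114.0], [425.8, -299.2, 99.4]] [184 157 120]
256 [[408.1, -333.5, 115.8], [416.1, -330.3, 100.6], [417.9, -324.8, 100.9], [422.8, -310.1, 101.1], [417.4, -305.1, 116.7], [426.4, -299.6, 101.1]] [188 161 127]
259 [[407.8, -332.9, 119.8], [417.1, -330.6, 101.6], [418.1, -324.8, 103.6], [424.2, -310.5, 101.1], [417.2, -305.4, 120.0], [419.2, -299.9, 119.8]] [190 162 127]
```

```bash

python3 -m crank '[[0,0,0.25,0,0,0,1],[0,0,0.5,0,0,0,1],[0,0,0.6,0,0,0,1],[0,0,0.63,0,0,0,1],[0,0,0.64,0,0,0,1],[0,0,0.64,0,0,0,1],[0,0,0.64,0,0,0,1]]'|sed -n '2p;4p'
python3 -m crank '[[0,0,0.01,0,0,0,1],[0,0,0.01,0,0,0,1]]'|sed -n '2p;4p'
python3 -m crank '[[0,0,0.01,0,0,0,1],[0,0,0.01,0,0,0,1]]'|sed -n '2p;4p'
```

```text
eef_pos: [576.6, -301.2, 214.7]
force: [0.2, 0.2, -0.6]
eef_pos: [576.5, -301.0, 212.9]
force: [0.4, -0.3, -1.3]
eef_pos: [576.5, -301.0, 211.6]
force: [-0.7, -0.3, -0.4]
```

```bash

for i in 1 2 3; do python3 -m crank '[[0,0,0.01,0,0,0,1],[0,0,0.01,0,0,0,1]]'|sed -n '2p;4p'; done
```

```text
eef_pos: [576.6, -301.0, 210.7]
force: [-0.5, 0.2, -0.5]
eef_pos: [576.8, -301.0, 210.6]
force: [-0.8, 1.7, 5.9]
eef_pos: [577.0, -300.9, 210.5]
force: [-1.6, 3.7, 10.4]
```

```bash

python3 -m crank '[[0,0,0,0,0,0,1],[0,0,0,0,0,0,1],[0,0,0,0,0,0,1]]'|sed -n '4p'
python3 -m crank '[[0,0,-0.1,0,0,0,1],[0,0,-0.5,0,0,0,1],[0,0,-1,0,0,0,1],[0,0,-1,0,0,0,1]]'|sed -n '2p;4p;5,6p'
python3 -c "
from h import *
togo(558,-143,330,75.4)"
```

```text
force: [-1.4, 3.7, 10.4]
eef_pos: [577.1, -301.5, 316.4]
force: [0.3, -0.8, 0.1]
grip_width: 0.284
grip_force: 59.1
t 12.4 pos [ 577.1 -301.5  316.4] yaw_y 70.96 zax [ 0.01   -0.0078 -0.9999] F [ 0.3 -0.8  0.1] g 0.284 59.1 j [-0.66  0.66  1.2  -0.    1.27 -1.9 ]
togo/100 [ 0.696  1.435 -0.15 ] turn rv/45deg [-0.006  0.015 -0.099]
```

```bash

python3 -m crank '[[0.2,0.4,-0.1,0,0,0,1],[0.35,0.8,-0.15,0,0,0,1],[0.35,0.8,-0.15,0,0,0,1]]'|sed -n '2p;4p'
python3 -m crank '[[0.2,0.4,0,0,0,-0.1,1],[0.35,0.64,0,0,0,-0.1,1],[0.35,0.64,0,0,0,-0.1,1],[0.35,0.64,0,0,0,-0.1,1],[0.35,0.64,0,0,0,-0.1,1]]'|sed -n '2p;4p'
python3 -c "
from h import *
togo(558,-143,330,75.4)
snap('wrist','w3')"
```

```text
eef_pos: [569.6, -209.9, 324.7]
force: [-0.5, -1.0, -0.2]
eef_pos: [557.5, -143.1, 323.6]
force: [0.6, 0.1, -1.1]
t 13.2 pos [ 557.5 -143.1  323.6] yaw_y 75.41 zax [ 1.e-04 -4.e-04 -1.e+00] F [ 0.6  0.1 -1.1] g 0.279 59.3 j [-0.45  0.49  1.45 -0.    1.19 -1.77]
togo/100 [-0.005  0.002 -0.064] turn rv/45deg [-0.  0.  0.]
```

View pics/w3.png

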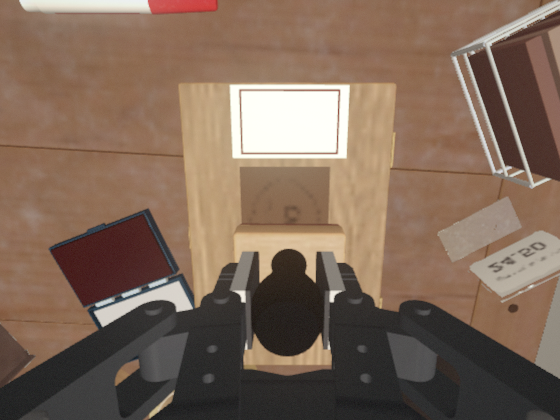

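The label is at (231–349, 85–158) with its printed frame at (240–340, 90–154). The stamp block spans (236–344, 225 down).

```bash
python3 - <<'E'
from h import *
np.set_printoptions(precision=2,suppress=True)
p,d,ci=load('w3')
m=np.zeros(d.shape,bool); m[75:170,215:365]=1
paper=m&(p.min(2)>170)
rectw(ci,paper,63,'label(wrist)')
inn=np.zeros(d.shape,bool);inn[80:165,225:355]=1
fr=(inn&(p.min(2)<150)&cv2.erode(cv2.morphologyEx(paper.astype('uint8'),cv2.MORPH_CLOSE,np.ones((9,9))),np.ones((5,5))).astype(bool))
rectw(ci,fr,63,'frame')
print('label depth',[bydepth(ci,c,v,d[v,c]).round(1) for c,v in((290,120),(260,140),(320,100))])
# block edges: columns at rows 228..245 on block top plane; wood brightness vs lid via depth jump
tops=[]
for c in range(245,336,3):
    col=[bydepth(ci,c,v,d[v,c]) for v in range(215,260)]
    z=np.array([q[2] for q in col]); k=np.argmax(z>100); tops.append((c,215+k))
print('bottom edge rows',tops[::6])
c=[t[0] for t in tops]; r=np.median([t[1] for t in tops])-.5
zt=np.median([bydepth(ci,a,v,d[v,a])[2] for a in (262,275,310,320) for v in range(240,248)]); print('block top z',zt)
# side edges at rows 238..246 on top plane
L=[];R_=[]
for v in range(228,232):
    hi=[a for a in range(220,360) if bydepth(ci,a,v,d[v,a])[2]>100]; L.append(min(hi)-.5);R_.append(max(hi)+.5)
print(L,R_)
zb=zt-18
e1=onplane(ci,L[0],r,zb);e2=onplane(ci,R_[0],r,zb);print('front bottom edge',e1,e2,np.linalg.norm(e1-e2),'yaw',np.degrees(np.arctan2(*(e2-e1)[1::-1])))
mid=(e1+e2)/2; t=(e2-e1)/np.linalg.norm(e2-e1); cen=mid+15*np.array([t[1],-t[0],0]); print('stamp centre',cen,'tcp',status.sense()['eef_pos'])
E
```

```text
label(wrist) [ 501.3 -127.5   72.8   44.6   75.4] 378
frame [ 519.2 -130.6   61.6   15.    88.9] 240
label depth [array([ 500.3, -126.7,   63. ]), array([ 507.3, -147.9,   64.7]), array([ 493.4, -106.1,   62.9])]
bottom edge rows [(245, np.int64(224)), (263, np.int64(224)), (281, np.int64(224)), (299, np.int64(224)), (317, np.int64(224)), (335, np.int64(224))]
block top z 143.8410649301212
[236.5, 235.5, 235.5, 234.5] [342.5, 342.5, 348.5, 343.5]
front bottom edge [ 539.03 -164.06  125.84] [ 551.97 -114.2   125.84] 51.512599756724754 yaw 75.44695995542659
stamp centre [ 560.02 -142.9   125.84] tcp [ 557.45 -143.17  323.55]
```

```bash

python3 -m crank '[[0.3,0,0,0,0,0,1],[0.6,0,0,0,0,0,1],[0.6,0,0.2,0,0,0,1],[0.6,0,0.4,0,0,0,1],[0.6,0,0.5,0,0,0,1],[0.6,0,0.54,0,0,0,1],[0.6,0,0.54,0,0,0,1],[0.6,0,0.54,0,0,0,1]]'|sed -n '2p;4p'
python3 -m crank '[[0,0,0.01,0,0,0,1],[0,0,0.02,0,0,0,1],[0,0,0.02,0,0,0,1]]'|sed -n '2p;4p'
python3 -c "
from h import *
togo(498.8,-128.2,261.6,75.4)"
```

```text
eef_pos: [499.5, -127.2, 270.3]
force: [1.2, -0.1, -1.4]
eef_pos: [499.3, -127.0, 267.8]
force: [-0.5, -0.1, 0.5]
t 14.35 pos [ 499.3 -127.   267.8] yaw_y 75.47 zax [ 2.e-04 -1.e-04 -1.e+00] F [-0.5 -0.1  0.5] g 0.281 59.2 j [-0.48  0.44  1.7  -0.    1.   -1.79]
togo/100 [ 0.001 -0.013  0.062] turn rv/45deg [-0.     0.     0.001]
```

```bash

python3 -m crank '[[0,-0.01,0.01,0,0,0,1],[0,-0.01,0.03,0,0,0,1],[0,-0.01,0.04,0,0,0,1],[0,-0.01,0.04,0,0,0,1]]'|sed -n '2p;4p'
for i in 1 2; do python3 -m crank '[[0,0,0.01,0,0,0,1],[0,0,0.01,0,0,0,1]]'|sed -n '2p;4p'; done
```

```text
eef_pos: [499.0, -128.0, 263.5]
force: [-0.2, -0.1, -0.5]
eef_pos: [499.0, -128.0, 262.6]
force: [0.5, 0.8, -1.0]
eef_pos: [499.0, -128.0, 261.7]
force: [0.3, 0.9, -1.7]
```

```bash

python3 -m crank '[[0,0,0.01,0,0,0,1],[0,0,0.01,0,0,0,1]]'|sed -n '2p;4p'
python3 -c "
from h import *
p,d,ci=snap('wrist','w4')
cv2.imwrite('pics/w4z.png',cv2.resize(p[180:330,190:390,::-1],None,fx=4,fy=4,interpolation=cv2.INTER_CUBIC))"
```

```text
eef_pos: [499.2, -127.9, 261.5]
force: [-1.1, 2.4, 5.9]
```

View pics/w4z.png

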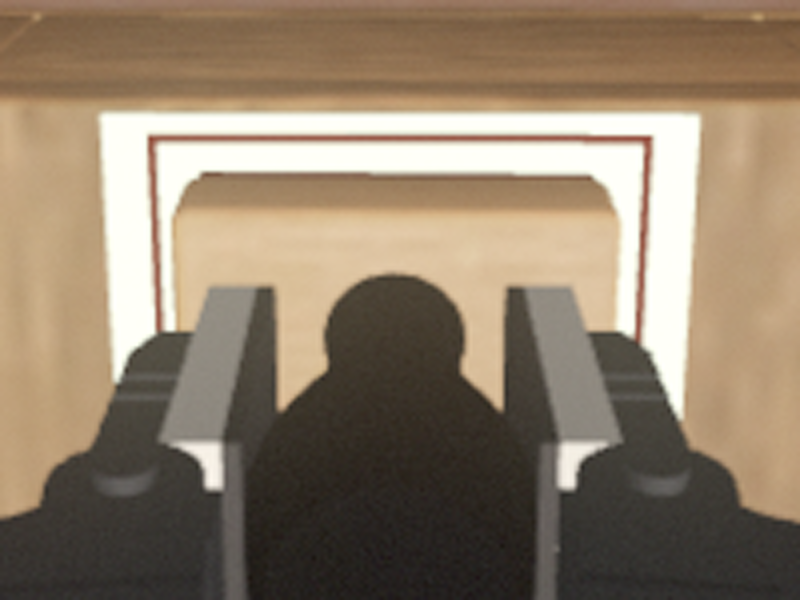

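The block sits centred in the frame: side gaps are equal to about 0.5 mm, the front gap is about 4.3 mm against an ideal 4, and it is square. The press is 5.9 N.

```bash

python3 -m crank '[[0,0,0,0,0,0,1],[0,0,0,0,0,0,1],[0,0,0,0,0,0,1]]'
python3 -c "
from h import *
print(ticket.finish_job())"
```

```text
time_s: 15.7
eef_pos: [499.2, -127.9, 261.4]
ee_rot: [0.001, 0.126, 0.992, -0.0]
force: [-0.5, 1.6, 7.0]
grip_width: 0.28
grip_force: 59.7
the job is handed in; nothing more can be done
None
```

The job is handed in at 15.7 s, with the lid shut and the stamp inked on the pad. The stamp is still held on the label, centred in its frame to within about 1 mm and pressing at about 6–7 N; no verdict came back.

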